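# Sort the bench punches into the drawer

## Robot

A 7-joint arm with a two-finger parallel gripper is mounted at the origin on the work surface. World frame = base frame: x ahead of the robot, y to its left, z up, the work surface at z = 0. Lengths are in m, angles in rad, forces in N, time in s.
With the tool pointing down it reaches from about 0.35 to 0.9 m from the base axis. Payload 8.1 kg.
Tool frame: the origin (TCP) lies midway between the tips of the shut fingers; the grasp point (between the pads) lies arm.grasp_offset behind it (arm.grasp_offset is the distance from the TCP to the grasp point, in m); z points along the fingers, y is the line along which they close (so a half turn about z gives the same grasp; the last joint's range is limited). The gripper opens to 92 mm and grips with 3 to 60 N. Pads are 19 mm wide; open, the fingers measure 130 mm over their backs; the gripper's body (75 mm by 190 mm) begins 47 mm behind the grasp point.
Start: joints at [-1.303, 0.434, 0.025, 1.573, -0.012, 1.134, -0.075], TCP at [0.227, 0.583, 0.227] pointing down, gripper open.
Joint ranges: [-2.62, 2.62], [-0.44, 2.09], [-1.27, 1.32], [0.08, 2.57], [-1.32, 4.46], [0.12, 2], [-2.74, 2.74]. Speed limits (rad/s): [2.22, 2.22, 3.01, 3.01, 3.14, 3.14, 3.14].

## Interface

Orientations are given as a rotation vector (axis times angle).
In Python, from cell import observe, imaging, arm gives the robot as it stands.
- The arm moves only by the tool apply_moves, never from a script. Its argument "commands" is a list of rows, each a list of 5 numbers: the opening in per cent of the stroke, from 0 (shut) to 100 (fully open), then the shift along the world's x, y, z in units of 0.06 m (1.0 is 0.06 m), then the turn about the world's z in units of 0.5 rad (1.0 is 0.5 rad). A call has 1 to 12 rows; each row shifts and turns the commanded pose from where the row before left it; what a row does not reach is not made up. A row lasts 1/8 s, in which the tool goes at most 62.5 mm and 10.7 degrees, less where a joint would pass 70% of its speed; a pose out of reach is approached as far as the arm can. A call with a number of a shift or a turn outside -1 to 1 is refused whole. A call with a gripper value outside its range is refused whole. The fingers move at their own pace and stop on an object; "newtons" is the grip in N (left out, the last holds). Time passes only in rows, so rows that do not move let the fingers close. It gives the time, the measured TCP pose, the force, the opening and the grip force at its end, in the units of the state.
- observe(): the state, without advancing time (a new reading comes with each control period).
- imaging.get_image(name): name is "scene" or "side" or "wrist"; returns (picture, depth): 400x640x3 uint8, red, green, blue; 400x640 float32, m along the optical axis (not along the pixel's ray), 0 where there is no reading.
- imaging.camera_params(name): a dict with "camera_matrix" (3x3 intrinsics, pixels), "origin" and "rotation" of the camera in the world; the wrist camera has in their place "tool_from_camera" (4x4, takes a point from camera to tool coordinates, whose origin is the TCP and whose axes are the flange's). Camera axes: x right, y up, looking along -z (the intrinsics and any distortion apply to the point x, -y, -z); pixel columns grow to the right and rows downward; lengths in m; the calibration is good to about 2 mm. A picture is of the moment at which its call begins: read the wrist's pose just before it. camera_params takes no time and is no camera call.
- arm.sign_off(): hands the job in; it is judged then, once.
The state is a dict: "clock": time; "joints": joint angles; "dq": joint speeds; "joint_efforts": joint torques, N m; "position": TCP position; "ee_rot": TCP orientation; "force": force on the tool from outside, world axes, zero at the start; "ft_torque": the same for the moment, N m; "width": opening from 0.0 (shut) to 1.0 (fully open); "gripper_force": force on a finger pad.
Only numpy, scipy, OpenCV 4.12 (cv2) and the standard library are available. Lean on these libraries where they do the work, as an engineer would, in place of code of your own. Each camera call takes 0.05 s, during which the arm holds its last target. There are 200 camera calls.

## Task

Pull the drawer of the little bench cabinet out as far as it goes and leave it open. Then sort the three steel punches from the sloping rack into it: the two with a ball end go in the left compartment (seen facing the drawer's front), the one with a chisel end in the right one. Lay each down gently, flat on the compartment's floor and not on top of another - no dropping or letting them topple - and leave the anvil and the tape dispenser where they are.

Things in the scene. Friction and masses are not known exactly. Their poses are not given: they have to be found in the camera images.
- drawer (a joint): The only drawer of a fixed wooden bench cabinet (240 mm deep, 320 mm wide, 85 mm high): metres pulled out towards the robot; 0 shut, 0.165 at its stop. Starts shut or up to 30 mm open.
- handle (a point): Middle of the drawer's bar handle, which moves with the drawer: a level steel bar 11 mm thick, 120 mm long across the front (along this point's y), its axis 45 mm off the front and 38 mm below the cabinet's top; x points from the front into the cabinet, so the drawer opens along -x.
- left_bin (a point): Fixed point on the floor (22 mm above the bench) of the drawer's left compartment (+y side) as it stands when the drawer is at its stop; axes as the handle's. The compartment then reaches 68 mm to either side (y), 77 mm towards the drawer's front (-x) and back under the cabinet, whose top begins 75 mm back (+x). Walls and divider stand 41 mm, the front panel 50 mm above the floor.
- right_bin (a point): The same for the right compartment (-y side), same sizes.
- rack: Wooden rack, fixed, 150 (x) x 300 (y) x 95 mm high, origin centre of its underside. Three slots 80 mm apart along y (-80, 0, 80 mm). A punch lies in each on two cross rails, rising 40 degrees towards the rack's +x, foot on a lip, between low brass pegs. From -37 to +23 mm along the punch's x nothing is beside or under it, down to the 8 mm base board.
- ball_a: Steel punch, square shank 13 x 13 mm, with a ball of 22 mm diameter on its working end (ball centre at x = +46 mm; shank ends at +40 mm). 110 mm long along its x axis, about 120 g. Origin mid-length on the shank axis; x points to the working end. Starts in a rack slot, working end up and away from the robot, sloping 40 degrees.
- ball_b: Steel punch, square shank 13 x 13 mm, with a ball of 22 mm diameter on its working end (ball centre at x = +46 mm; shank ends at +40 mm). 110 mm long along its x axis, about 120 g. Origin mid-length on the shank axis; x points to the working end. Starts in a rack slot, working end up and away from the robot, sloping 40 degrees.
- chisel: Steel punch, square shank 13 x 13 mm, whose last 25 mm thins to a flat chisel blade 6 mm thick and 13 mm wide (no ball). 110 mm long along its x axis, about 120 g. Origin mid-length on the shank axis; x points to the working end. Starts in a rack slot, working end up and away from the robot, sloping 40 degrees.
- anvil: Bystander: round steel bench anvil, 150 mm diameter, on a wooden triangle, 76 mm high; origin centre of its underside.
- tape: Bystander: black tape dispenser, 65 x 150 mm and about 80 mm high; origin centre of its underside.
Mind the look-alikes: they are no part of the job. What is shaped like the chisel but pink is not meant.

How it is judged:
By the outcome, as a careful person would: the job done as asked, in the order asked, and still so for the second after the job is handed in, with the robot touching nothing.
It also fails if it takes over 72 s, if anything falls off the work surface, if the arm or the gripper's body presses on something with over 40 N, if the wrist force passes 120 N, or if a joint passes its speed limit or range.

## Working session

There is one attempt and no reset: what is moved stays moved. The work goes in short steps, Python scripts to look and compute and a tool call to move; the robot and the scene stay as the last step left them, time stands still between calls to the robot, and variables do not carry over. Pictures are saved under pics/ and viewed, at most 10 in all, crops included, and the job is handed in when it is done.

Besides the shell and the picture viewer there is one more tool, called after "Emit:" as name(argument=value, ...) on one line, values as JSON. apply_moves: Moves the arm, as the interface text tells. Its arguments: {"type":"object","properties":{"commands":{"type":"array"},"newtons":{"type":"number"}},"required":["commands"]}

```bash
mkdir -p pics; ls
python3 - <<'E'
from cell import observe, imaging, arm
import cv2,numpy as np
s=observe();print(s,arm.grasp_offset)
for n in("scene","side"):
    p,d=imaging.get_image(n);cv2.imwrite(f"pics/{n}0.png",p[...,::-1]);np.savez(f"{n}0.npz",p=p,d=d)
    print(n,imaging.camera_params(n),(d>0).mean())
print(imaging.camera_params("wrist"))
E
```

```text
pics
{'clock': 0.0, 'joints': array([-1.30259253,  0.43523577,  0.02498763,  1.57409286, -0.01161674,
        1.13397581, -0.0751053 ]), 'dq': array([ 0.00033948,  0.001074  ,  0.00027537, -0.00118787, -0.00108245,
       -0.00023377,  0.0008105 ]), 'joint_efforts': array([ 2.63912298e-04, -6.67844725e+01,  9.85108763e-01, -3.14465368e+01,
       -6.06732233e-02,  4.29767312e-02,  1.45831241e-04]), 'position': array([0.22635137, 0.58203246, 0.22593883]), 'ee_rot': array([-5.79244462e-01, -3.08757061e+00,  2.44824837e-03]), 'force': array([ 0.76537435, -0.47793098,  0.40644201]), 'ft_torque': array([0.02690456, 0.04529282, 0.02730629]), 'gripper_force': 0.0, 'width': 1.0020538936211945} 0.0188
scene {'camera_matrix': array([[493.26797875,   0.        , 320.32690632],
       [  0.        , 493.26797875, 195.54233164],
       [  0.        ,   0.        ,   1.        ]]), 'origin': array([1.33752543, 0.56783851, 0.91759485]), 'rotation': array([0.47132981, 0.98471947, 2.06811499])} 0.9960703125
side {'camera_matrix': array([[464.45367061,   0.        , 323.59697521],
       [  0.        , 464.45367061, 196.54357661],
       [  0.        ,   0.        ,   1.        ]]), 'origin': array([ 0.02904392, -0.59639194,  0.92912408]), 'rotation': array([ 0.67419419, -0.27850887, -0.69584049])} 0.9960625
{'camera_matrix': array([[279.56431132,   0.        , 319.28458397],
       [  0.        , 279.56431132, 200.39858299],
       [  0.        ,   0.        ,   1.        ]]), 'tool_from_camera': array([[-1.02389918e-03,  9.68564308e-01,  2.48761197e-01,
         6.59534102e-02],
       [ 9.99999476e-01,  9.89499149e-04,  2.63325154e-04,
        -1.17729980e-05],
       [ 8.89835278e-06,  2.48761336e-01, -9.68564813e-01,
        -1.57859131e-01],
       [ 0.00000000e+00,  0.00000000e+00,  0.00000000e+00,
         1.00000000e+00]])}
```

View pics/scene0.png

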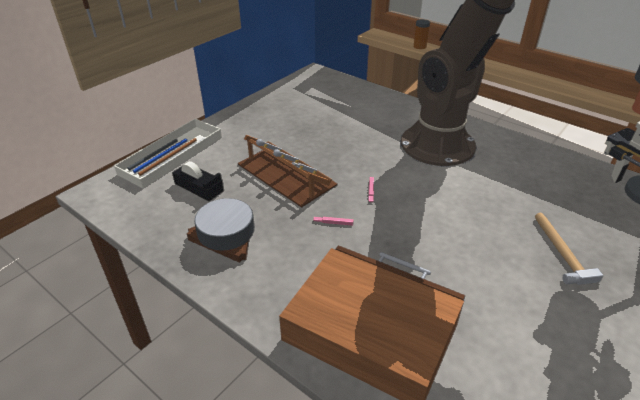

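View pics/side0.png

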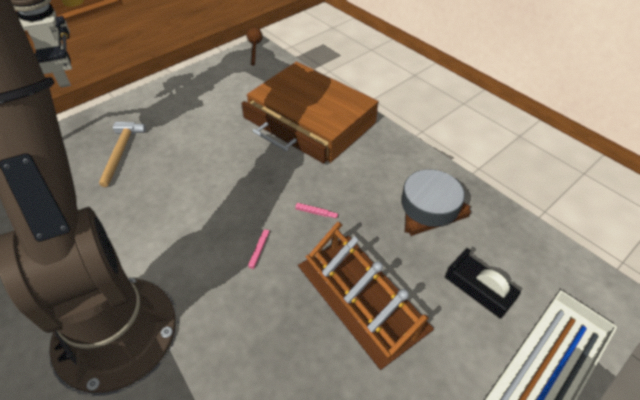

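The scene view shows the cabinet at (375,320) with its handle at (405,265), the rack at (287,172), the anvil at (224,225) and the tape at (197,180). Two pink look-alikes lie at (371,189) and (333,221).

In the side view the rack's punches are at about (340,255), (363,282) and (387,310). The pink decoys are at (316,210) and (259,248), and the tray pens at (560,350) are also not wanted.

Next I'll measure the cabinet and rack from depth and crop the rack.

```bash
cat > h.py <<'E'
import numpy as np,cv2
from scipy.spatial.transform import Rotation as R
from cell import observe, imaging, arm
def cam(n,s=None):
    c=imaging.camera_params(n);K=c["camera_matrix"]
    if n=="wrist":
        T=c["tool_from_camera"];Rt=R.from_rotvec(s["ee_rot"]).as_matrix()
        return K,Rt@T[:3,:3],Rt@T[:3,3]+s["position"]
    return K,R.from_rotvec(c["rotation"]).as_matrix(),c["origin"]
def cloud(d,c):
    K,Rm,o=c;v,u=np.mgrid[:d.shape[0],:d.shape[1]]
    P=np.stack([(u-K[0,2])/K[0,0]*d,-(v-K[1,2])/K[1,1]*d,-d],-1)@Rm.T+o
    P[d<=0]=np.nan;return P
def proj(p,c):
    K,Rm,o=c;q=(np.asarray(p)-o)@Rm;return K[0,2]-K[0,0]*q[...,0]/q[...,2],K[1,2]+K[1,1]*q[...,1]/q[...,2]
E
python3 - <<'E'
from h import *
tops=[]
for n,cb,rb in(("scene",(270,470,240,400),(235,340,130,210)),("side",(235,385,55,165),(295,440,220,370))):
    f=np.load(n+"0.npz");P=cloud(f["d"],cam(n));hsv=cv2.cvtColor(f["p"],cv2.COLOR_RGB2HSV)
    def box(b): return P[b[2]:b[3],b[0]:b[1]].reshape(-1,3),hsv[b[2]:b[3],b[0]:b[1]].reshape(-1,3)
    p,h=box(cb);m=(abs(p[:,2]-.085)<.008)&(h[:,1]>80)
    r=cv2.minAreaRect(p[m,:2].astype(np.float32));print(n,"cab",m.sum(),np.median(p[m,2]),r,cv2.boxPoints(r).round(4).tolist())
    p,h=box(rb);print("table z",np.nanmedian(P[...,2][np.abs(P[...,2])<.01]))
    m=(p[:,2]>.006)&(p[:,2]<.13)&(h[:,1]>100)&(h[:,0]<15)
    r=cv2.minAreaRect(p[m,:2].astype(np.float32));print(n,"rack",m.sum(),r,cv2.boxPoints(r).round(4).tolist())
f=np.load("side0.npz");c=f["p"][210:370,290:450];cv2.imwrite("pics/crop1.png",cv2.resize(c[...,::-1],None,fx=3.7,fy=3.7,interpolation=cv2.INTER_CUBIC))
E
```

```text
scene cab 14001 0.08622086568146248 ((0.7520567774772644, 0.24266761541366577), (0.25013118982315063, 0.3216727674007416), 9.297093391418457) [[0.6026999950408936, 0.38119998574256897], [0.6546000242233276, 0.06369999796152115], [0.9014999866485596, 0.10409999638795853], [0.8495000004768372, 0.42160001397132874]]
table z 0.0016742826098671282
scene rack 2552 ((0.44934913516044617, -0.28437307476997375), (0.3013475239276886, 0.1484408676624298), 84.61236572265625) [[0.361299991607666, -0.42739999294281006], [0.5091000199317932, -0.4413999915122986], [0.5374000072479248, -0.1412999927997589], [0.38960000872612, -0.1273999959230423]]
side cab 5465 0.08690403053219542 ((0.750089704990387, 0.24356664717197418), (0.260238915681839, 0.32624930143356323), 9.570029258728027) [[0.5946999788284302, 0.38280001282691956], [0.6488999724388123, 0.06109999865293503], [0.9054999947547913, 0.10429999977350235], [0.8513000011444092, 0.4260999858379364]]
table z 0.0017400987410369773
side rack 6936 ((0.5406609177589417, -0.2973712086677551), (0.29897674918174744, 0.34010007977485657), 83.84611511230469) [[0.3555999994277954, -0.4277999997138977], [0.6937000155448914, -0.4641999900341034], [0.7257999777793884, -0.16699999570846558], [0.38760000467300415, -0.13050000369548798]]
```

View pics/crop1.png

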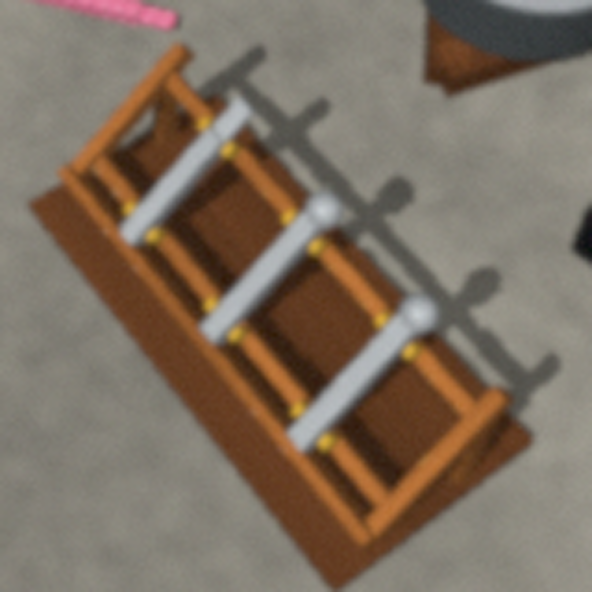

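The crop shows the chisel in the top-left slot (tip at about crop (238,105)), which is the rack's +y side. The middle and lower-right slots hold the ball punches (balls at (322,208) and (418,312)). Candidates for the chisel were that punch at side (340,255) and the two pink decoys at (316,210) and (259,248). I choose the steel one in the rack.

```bash
cat > meas.py <<'E'
from h import *
def punches(n,f,b,rc=np.array([.449,-.284]),yaw=-.094):
    P=cloud(f["d"],cam(n));hsv=cv2.cvtColor(f["p"],cv2.COLOR_RGB2HSV)
    p=P[b[2]:b[3],b[0]:b[1]].reshape(-1,3);h=hsv[b[2]:b[3],b[0]:b[1]].reshape(-1,3)
    c,s=np.cos(yaw),np.sin(yaw);q=(p[:,:2]-rc)@np.array([[c,-s],[s,c]])
    m=(h[:,1]<60)&(p[:,2]>.03)&(p[:,2]<.16)
    for y in(-.08,0,.08):
        k=m&(abs(q[:,1]-y)<.02)&(abs(q[:,0])<.09)
        if k.sum()<20: print(n,y,"few",k.sum());continue
        x,z=q[k,0],p[k,2];a=np.polyfit(x,z,1);r=abs(z-np.polyval(a,x))<.006
        a=np.polyfit(x[r],z[r],1);by=np.polyfit(x[r],q[k,1][r],1)
        print(n,y,k.sum(),"ymid",np.polyval(by,0).round(4),"dy/dx",by[0].round(3),"slope",np.degrees(np.arctan(a[0])).round(1),"z@x=0",a[1].round(4),"x",x.min().round(4),x.max().round(4),"z",z.min().round(4),z.max().round(4))
def handle(n,f,b):
    P=cloud(f["d"],cam(n));hsv=cv2.cvtColor(f["p"],cv2.COLOR_RGB2HSV)
    p=P[b[2]:b[3],b[0]:b[1]].reshape(-1,3);h=hsv[b[2]:b[3],b[0]:b[1]].reshape(-1,3)
    m=(h[:,1]<70)&(p[:,2]>.038)&(p[:,2]<.07)
    r=cv2.minAreaRect(p[m,:2].astype(np.float32));print(n,"handle",m.sum(),r,np.percentile(p[m,2],[10,50,95]).round(4))
E
python3 - <<'E'
from meas import *
for n,hb,rb in(("scene",(370,440,245,285),(235,340,130,210)),("side",(245,310,115,155),(295,440,220,370))):
    f=np.load(n+"0.npz");punches(n,f,rb);handle(n,f,hb)
E
```

```text
scene -0.08 107 ymid -0.0773 dy/dx -0.025 slope 37.4 z@x=0 0.0793 x -0.0529 0.0381 z 0.0366 0.1112
scene 0 116 ymid 0.0026 dy/dx -0.009 slope 37.9 z@x=0 0.0778 x -0.0509 0.0366 z 0.0325 0.1097
scene 0.08 97 ymid 0.0814 dy/dx -0.047 slope 37.8 z@x=0 0.077 x -0.0532 0.0375 z 0.0372 0.1086
scene handle 283 ((0.5881311297416687, 0.21781107783317566), (0.032689038664102554, 0.12712818384170532), 9.318984031677246) [0.0481 0.0522 0.0555]
side -0.08 441 ymid -0.0839 dy/dx -0.032 slope 39.9 z@x=0 0.0829 x -0.0537 0.0365 z 0.0325 0.111
side 0 408 ymid -0.0041 dy/dx -0.034 slope 40.2 z@x=0 0.0816 x -0.0532 0.0378 z 0.0335 0.1113
side 0.08 345 ymid 0.0761 dy/dx -0.011 slope 38.1 z@x=0 0.0784 x -0.0516 0.0369 z 0.031 0.1066
side handle 238 ((0.5985933542251587, 0.22060948610305786), (0.05641874670982361, 0.13482284545898438), 9.494717597961426) [0.0473 0.052  0.0556]
```

Emit:
apply_moves(commands=[[40,0.487,-0.509,0,-0.173],[40,0.487,-0.509,0,-0.173],[40,0.487,-0.509,0,-0.173],[40,0.487,-0.509,0,-0.173],[40,0.487,-0.509,0,-0.173],[40,0.487,-0.509,0,-0.173],[40,0.487,-0.509,0,-0.173],[40,0.487,-0.509,0,-0.173],[40,0.487,-0.509,0,-0.173],[40,0.487,-0.509,0,-0.173],[40,0.487,-0.509,0,-0.173],[40,0.487,-0.509,0,-0.173]], newtons=25)

```text
clock: 1.6
position: [0.5777, 0.215, 0.2264]
ee_rot: [-2.038, -2.391, 0.001]
force: [0.8, -0.2, -0.0]
width: 0.398
gripper_force: 0.0
```

Run:
```python
from h import *
s=observe();p,d=imaging.get_image("wrist");c=cam("wrist",s);P=cloud(d,c)
cv2.imwrite("pics/w1.png",p[...,::-1]);h=cv2.cvtColor(p,cv2.COLOR_RGB2HSV)
m=(h[...,1]<70)&(P[...,2]>.035)&(P[...,2]<.065)&(abs(P[...,0]-.58)<.06)&(abs(P[...,1]-.216)<.09)
q=P[m];r=cv2.minAreaRect(q[:,:2].astype(np.float32));print(m.sum(),r,np.percentile(q[:,2],[10,50,90]))
print(proj([.577,.2155,.047],c))
```

```text
1386 ((0.600301206111908, 0.21880553662776947), (0.050591908395290375, 0.12880811095237732), 8.948537826538086) [0.04845134 0.05102338 0.05268852]
(np.float64(318.43578843052325), np.float64(183.81678534158237))
```

View pics/w1.png

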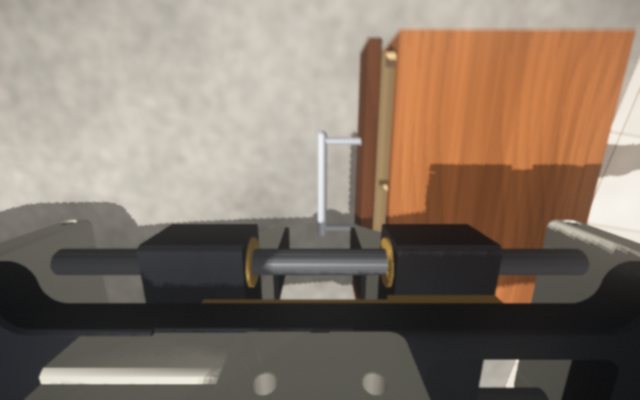

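The wrist view shows the handle bar at column 323, rows 130–230, with the drawer front at column 370 and the cabinet top right of 395. The bar axis comes out near x=0.580.

Emit:
apply_moves(commands=[[40,0.04,0,-0.6,0],[40,0,0,-0.7,0],[40,0,0,-0.7,0],[40,0,0,-0.6,0],[40,0,0,-0.4,0],[40,0,0,-0.25,0],[0,0,0,0,0],[0,0,0,0,0],[0,0,0,0,0],[0,0,0,0,0]])

```text
clock: 2.9
position: [0.5801, 0.2164, 0.0328]
ee_rot: [2.034, 2.393, 0.002]
force: [-1.3, 0.2, 6.0]
width: 0.109
gripper_force: 25.0
```

Emit:
apply_moves(commands=[[0,-0.12,-0.02,0,0],[0,-0.25,-0.041,0,0],[0,-0.25,-0.041,0,0],[0,-0.25,-0.041,0,0],[0,-0.25,-0.041,0,0],[0,-0.25,-0.041,0,0],[0,-0.25,-0.041,0,0],[0,-0.25,-0.041,0,0],[0,-0.25,-0.041,0,0],[0,-0.25,-0.041,0,0]])

```text
clock: 4.15
position: [0.4383, 0.1933, 0.0327]
ee_rot: [2.034, 2.393, 0.005]
force: [2.8, 2.2, 8.0]
width: 0.108
gripper_force: 25.0
```

Emit:
apply_moves(commands=[[0,-0.1,-0.016,0,0],[0,-0.08,-0.013,0,0],[0,-0.08,-0.013,0,0],[0,0,0,0,0]])

```text
clock: 4.65
position: [0.4299, 0.192, 0.033]
ee_rot: [2.03, 2.385, 0.02]
force: [27.0, 2.8, -22.3]
width: 0.105
gripper_force: 25.0
```

Emit:
apply_moves(commands=[[0,0.1,0.016,0,0],[40,0,0,0,0],[40,0,0,0,0],[40,0,0,0.5,0],[40,0,0,0.7,0],[40,0,0,0.7,0],[40,0,0,0.7,0]])

```text
clock: 5.52
position: [0.4266, 0.1907, 0.1887]
ee_rot: [-2.034, -2.394, 0.002]
force: [0.3, 0.9, -0.3]
width: 0.403
gripper_force: 0.0
```

Emit:
apply_moves(commands=[[40,0,-0.5,0,0.22],[40,0,-0.7,0,0.22],[40,0,-0.7,0,0.22],[40,0,-0.7,0,0.22],[40,0,-0.7,0,0.22],[40,0,-0.7,0,0.22],[40,0,-0.7,0,0.22],[40,0,-0.7,0,0.22],[40,0,-0.7,0,0.22],[40,0,-0.7,0,0.22],[40,0,-0.7,0,0.22],[40,0,-0.5,0,0.22]])

```text
clock: 7.02
position: [0.4266, -0.2901, 0.1872]
ee_rot: [-0.136, -3.137, -0.001]
force: [0.5, -0.2, -0.2]
width: 0.4
gripper_force: 0.0
```

Run:
```python
from h import *
s=observe();print(s["clock"],s["position"],s["ee_rot"],s["joints"].round(2))
f={}
for n in("scene","wrist"):
    s=observe();p,d=imaging.get_image(n);c=cam(n,s);np.savez(n+"1.npz",p=p,d=d,ee_rot=s["ee_rot"],position=s["position"]);f[n]=p
cv2.imwrite("pics/two.png",np.vstack([cv2.resize(f["scene"][190:390,260:500],(720,600))[:300],cv2.resize(f["wrist"],(720,300))])[...,::-1])
rc=np.array([.449,-.284]);yaw=-.094;ct,st=np.cos(yaw),np.sin(yaw)
P=cloud(d,c);h=cv2.cvtColor(p,cv2.COLOR_RGB2HSV);q=(P[...,:2]-rc)@np.array([[ct,-st],[st,ct]])
for y in(-.08,0,.08):
    k=(h[...,1]<60)&(P[...,2]>.035)&(P[...,2]<.13)&(abs(q[...,1]-y)<.02)&(abs(q[...,0])<.07)
    if k.sum()<30: print(y,k.sum());continue
    x,z,yy=q[k][:,0],P[k][:,2],q[k][:,1];a=np.polyfit(x,z,1);b=np.polyfit(x,yy,1)
    print(y,k.sum(),"y",b.round(4),"z",a.round(4),"x",np.percentile(x,[1,99]).round(4))
```

```text
7.025 [ 0.42659574 -0.29014646  0.18724982] [-1.35704818e-01 -3.13741704e+00 -7.29940691e-04] [ 0.11  0.31  0.49  1.92 -0.18  0.96  2.17]
-0.08 895 y [-0.0058 -0.0813] z [0.8324 0.0809] x [-0.053   0.0029]
0 1113 y [-0.0241 -0.0028] z [0.8382 0.0802] x [-0.0513  0.0225]
0.08 895 y [-0.0439  0.0757] z [0.8034 0.0767] x [-0.0498  0.0027]
```

View pics/two.png

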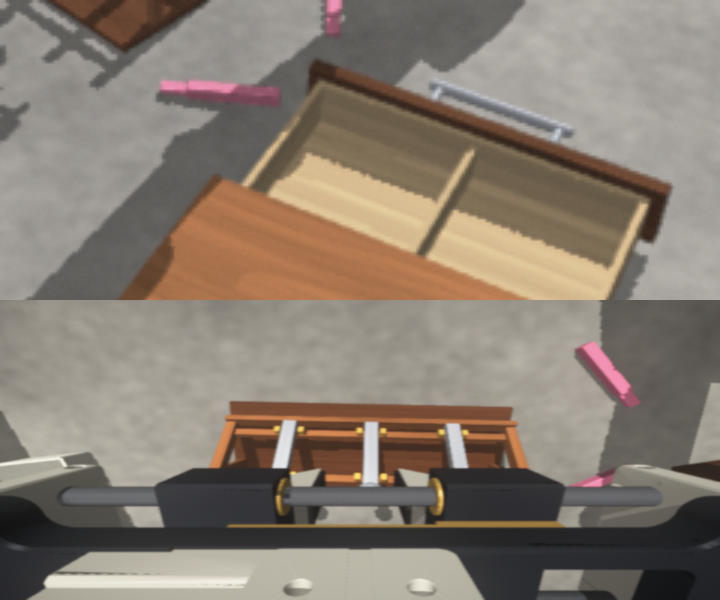

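The composite shows the drawer fully open with two empty compartments, the divider at composite (445,205). In the wrist strip the three punches sit at columns 285, 371 and 458, with the middle one centred between the fingers.

Emit:
apply_moves(commands=[[40,0.25,0.08,0,0],[40,0,0,-0.6,0],[40,0,0,-0.6,0],[40,0,0,-0.5,0],[40,0,0,-0.3,0],[40,0,0,-0.16,0],[0,0,0,0,0],[0,0,0,0,0],[0,0,0,0,0],[0,0,0,0,0]], newtons=25)

```text
clock: 8.38
position: [0.4434, -0.2843, 0.0589]
ee_rot: [0.14, 3.137, -0.001]
force: [-0.2, 1.1, 5.8]
width: 0.137
gripper_force: 25.0
```

Run:
```python
from h import *
f=np.load("scene1.npz");P=cloud(f["d"],cam("scene"));o=np.array([.563,.214]);u=np.array([.987,.163]);v=np.array([-.163,.987])
a=(P[...,:2]-o)@u;b=(P[...,:2]-o)@v;z=P[...,2]
m=(abs(z-.0235)<.006)&(abs(a)<.07)&(abs(b)<.16)
print("floor a",np.percentile(a[m],[1,99]),"z",np.median(z[m]))
hist,e=np.histogram(b[m],bins=np.arange(-.165,.166,.005));print(dict(zip((e[:-1]*1000).round(),hist)))
m=(z>.05)&(z<.075)&(a>.0)&(a<.06)&(abs(b)<.17);hist,e=np.histogram(b[m],bins=np.arange(-.17,.17,.005));print({k:n for k,n in zip((e[:-1]*1000).round(),hist) if n})
m=(z>.062)&(z<.083)&(abs(b)<.12)&(a<-.05)&(a>-.13);print("front panel a",np.percentile(a[m],[2,50,98]))
m=(z>.075)&(z<.095)&(abs(b)<.12)&(a<.2)&(a>.03);print("cab top begins a",np.percentile(a[m],[.5,2]))
```

```text
floor a [-0.06923956  0.03222059] z 0.02355802283270725
{np.float64(-165.0): np.int64(0), np.float64(-160.0): np.int64(0), np.float64(-155.0): np.int64(0), np.float64(-150.0): np.int64(0), np.float64(-145.0): np.int64(32), np.float64(-140.0): np.int64(55), np.float64(-135.0): np.int64(57), np.float64(-130.0): np.int64(57), np.float64(-125.0): np.int64(52), np.float64(-120.0): np.int64(53), np.float64(-115.0): np.int64(57), np.float64(-110.0): np.int64(57), np.float64(-105.0): np.int64(59), np.float64(-100.0): np.int64(53), np.float64(-95.0): np.int64(57), np.float64(-90.0): np.int64(58), np.float64(-85.0): np.int64(58), np.float64(-80.0): np.int64(57), np.float64(-75.0): np.int64(59), np.float64(-70.0): np.int64(56), np.float64(-65.0): np.int64(61), np.float64(-60.0): np.int64(63), np.float64(-55.0): np.int64(57), np.float64(-50.0): np.int64(57), np.float64(-45.0): np.int64(60), np.float64(-40.0): np.int64(58), np.float64(-35.0): np.int64(65), np.float64(-30.0): np.int64(60), np.float64(-25.0): np.int64(64), np.float64(-20.0): np.int64(58), np.float64(-15.0): np.int64(16), np.float64
[... 738 characters left out ...]
.0): np.int64(72), np.float64(110.0): np.int64(68), np.float64(115.0): np.int64(69), np.float64(120.0): np.int64(73), np.float64(125.0): np.int64(69), np.float64(130.0): np.int64(47), np.float64(135.0): np.int64(0), np.float64(140.0): np.int64(15), np.float64(145.0): np.int64(0), np.float64(150.0): np.int64(0), np.float64(155.0): np.int64(0), np.float64(160.0): np.int64(0)}
{np.float64(-150.0): np.int64(13), np.float64(-145.0): np.int64(62), np.float64(-140.0): np.int64(9), np.float64(-5.0): np.int64(36), np.float64(0.0): np.int64(27), np.float64(135.0): np.int64(24), np.float64(140.0): np.int64(45)}
front panel a [-0.09067333 -0.07813546 -0.06869225]
cab top begins a [0.0889987  0.09122934]
```

Emit:
apply_moves(commands=[[0,0,0,0.2,0],[0,0,0,0.5,0],[0,0,0,0.6,0],[0,0,0,0.7,0],[0,0.1,0.4,0.3,0],[0,0.1,0.65,0,0.04],[0,0.1,0.65,0,0.04],[0,0.1,0.65,0,0.04],[0,0.1,0.65,0,0.04],[0,0.1,0.65,0,0.04],[0,0.1,0.65,0,0.04],[0,0.1,0.65,0,0.04]])

```text
clock: 9.88
position: [0.4905, 0.0139, 0.1968]
ee_rot: [-0.08, 3.14, -0.0]
force: [-0.3, 0.7, -1.2]
width: 0.14
gripper_force: 25.0
```

Emit:
apply_moves(commands=[[0,0.1,0.65,0,0.04],[0,0.1,0.65,0,0.04],[0,0.1,0.65,0,0.04],[0,0.1,0.65,0,0.04],[0,0.1,0.65,0,0.04],[0,0.1,0.65,0,0.02],[0,0.1,0.55,0,0],[0,0.07,0.4,0,0],[0,0,0,0,0]])

```text
clock: 11.0
position: [0.5363, 0.306, 0.1962]
ee_rot: [0.257, -3.131, -0.0]
force: [0.5, -1.1, -1.5]
width: 0.137
gripper_force: 25.0
```

```bash
cat > held.py <<'E'
# held punch: silver pixels near the TCP, below the fingers' tips / sideways along tool x
from h import *
import sys
o=np.array([.563,.214]);u=np.array([.987,.163]);v=np.array([-.163,.987])
s=observe();t=s["position"];print(s["clock"],t.round(4),"a,b",((t[:2]-o)@u).round(4),((t[:2]-o)@v).round(4),"w",s["width"],"F",s["force"].round(1))
for n in sys.argv[1].split(","):
    p,d=imaging.get_image(n);P=cloud(d,cam(n));h=cv2.cvtColor(p,cv2.COLOR_RGB2HSV)
    a=(P[...,:2]-t[:2])@u;b=(P[...,:2]-t[:2])@v;z=P[...,2]-t[2]
    m=(h[...,1]<60)&(abs(b)<.02)&(abs(a)<.08)&(abs(z)<.06)&((abs(a)>.014))&(P[...,2]>.022)
    if m.sum()>10:
        q=np.polyfit(a[m],z[m],1);print(n,m.sum(),"slope",np.degrees(np.arctan(q[0])).round(1),"z at 0",q[1].round(4),"a",a[m].min().round(3),a[m].max().round(3))
    x,y=np.ravel(proj(t,cam(n)));x,y=int(min(max(x,110),530)),int(min(max(y,85),315))
    cv2.imwrite(f"pics/{sys.argv[2]}_{n}.png",cv2.resize(p[y-80:y+80,x-106:x+106,::-1],None,fx=3,fy=3))
E
python3 held.py scene,side h1
```

```text
11.0 [0.5363 0.306  0.1962] a,b -0.0114 0.0951 w 0.1373873271439702 F [ 0.5 -1.1 -1.5]
scene 91 slope -15.1 z at 0 0.0536 a 0.015 0.044
side 114 slope 36.9 z at 0 0.0138 a -0.048 -0.014
```

View pics/h1_scene.png

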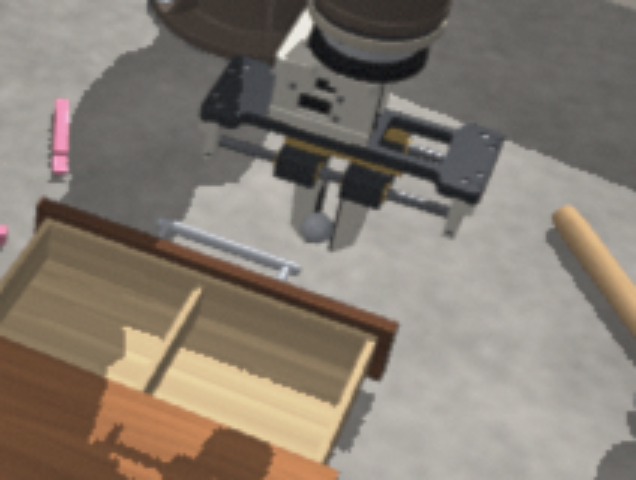

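The crop shows the ball punch firmly held, ball end up at (317,227), hovering over the left compartment. The side view gives a slope of about 37–40°.

Emit:
apply_moves(commands=[[0,0,0.02,-0.6,0],[0,0,0,-0.6,0],[0,0,0,-0.5,0],[0,0,0,-0.3,0],[0,0,0,-0.15,0],[0,0,0,-0.05,0],[0,0,0,0,0]])

```text
clock: 11.98
position: [0.5374, 0.3053, 0.0649]
ee_rot: [-0.253, 3.13, 0.001]
force: [-0.2, 0.2, -1.7]
width: 0.14
gripper_force: 25.0
```

Emit:
apply_moves(commands=[[0,0,0,-0.05,0],[0,0,0,0,0]])

```text
clock: 12.22
position: [0.537, 0.3053, 0.0613]
ee_rot: [-0.253, 3.131, 0.0]
force: [-0.3, 0.8, -2.0]
width: 0.139
gripper_force: 25.0
```

Emit:
apply_moves(commands=[[0,0,0,-0.05,0],[0,0,0,-0.04,0],[0,0,0,0,0]])

```text
clock: 12.6
position: [0.5368, 0.3051, 0.0554]
ee_rot: [0.253, -3.131, 0.0]
force: [0.3, 0.4, -1.7]
width: 0.139
gripper_force: 25.0
```

Emit:
apply_moves(commands=[[0,0,0,-0.04,0],[0,0,0,-0.04,0],[0,0,0,0,0]])

```text
clock: 12.98
position: [0.5387, 0.3054, 0.0519]
ee_rot: [-0.252, 3.128, 0.002]
force: [1.7, -0.3, 5.1]
width: 0.139
gripper_force: 25.0
```

Emit:
apply_moves(commands=[[0,0,0,0,0],[0,0.03,0.005,-0.05,0],[0,0.04,0.006,-0.05,0],[0,0.03,0.005,-0.05,0],[0,0.03,0.005,-0.05,0],[0,0,0,0,0]], newtons=4)

```text
clock: 13.72
position: [0.5445, 0.3062, 0.0384]
ee_rot: [0.253, -3.131, 0.001]
force: [-0.4, -0.6, -0.7]
width: 0.141
gripper_force: 4.0
```

Emit:
apply_moves(commands=[[0,0.02,0.003,-0.05,0],[0,0.02,0.003,-0.05,0],[0,0.01,0.002,-0.04,0],[0,0,0,0,0]])

```text
clock: 14.22
position: [0.5477, 0.3068, 0.0303]
ee_rot: [0.253, -3.131, 0.0]
force: [-0.0, -0.1, -1.1]
width: 0.139
gripper_force: 4.0
```

```bash
python3 held.py scene,side h2
```

```text
14.225 [0.5477 0.3068 0.0303] a,b 0.0 0.0941 w 0.1391080711053318 F [-0.  -0.1 -1.1]
scene 133 slope 10.6 z at 0 0.0144 a -0.057 0.055
side 74 slope 10.7 z at 0 0.0144 a -0.051 -0.014
```

View pics/h2_scene.png

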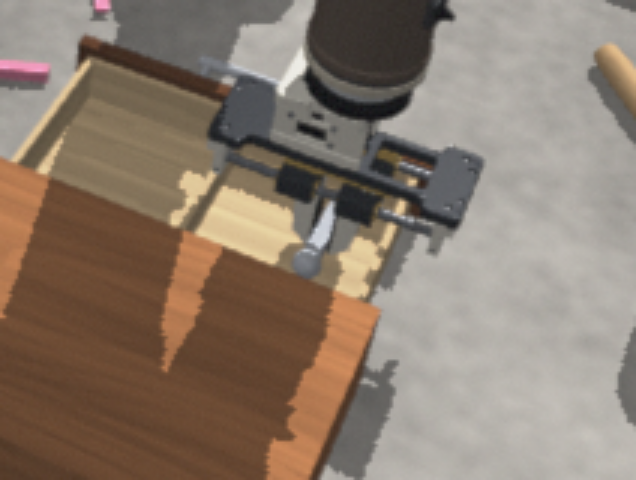

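The crop shows the punch pivoting in the pads as planned, with its ball at (307,262), inside the left compartment. The slope is down to about 10°, so I'll continue to flat.

Emit:
apply_moves(commands=[[0,0.01,0,-0.04,0],[0,0,0,-0.03,0],[0,0,0,-0.02,0],[0,0,0,-0.02,0],[0,0,0,0,0]])

```text
clock: 14.95
position: [0.5483, 0.3069, 0.0238]
ee_rot: [0.253, -3.131, 0.0]
force: [0.0, 0.1, -1.7]
width: 0.146
gripper_force: 4.0
```

```bash
python3 held.py scene,side h3
```

```text
14.95 [0.5483 0.3069 0.0238] a,b 0.0006 0.0941 w 0.14624417398210027 F [ 0.   0.1 -1.7]
scene 113 slope 7.1 z at 0 0.0145 a -0.065 0.054
side 74 slope -5.1 z at 0 0.0091 a -0.051 0.021
```

Emit:
apply_moves(commands=[[0,0,0,-0.01,0],[0,0,0,0,0],[16,0,0,0,0],[18,0,0,0,0],[22,0,0,0,0],[24,0,0,0,0],[24,0,0,0,0]], newtons=3)

```text
clock: 15.92
position: [0.5484, 0.3069, 0.0234]
ee_rot: [-0.253, 3.131, 0.0]
force: [-0.1, -0.7, -0.5]
width: 0.237
gripper_force: 0.0
```

```bash
python3 held.py scene,side h4
```

```text
15.925 [0.5484 0.3069 0.0234] a,b 0.0007 0.0941 w 0.23709505040130566 F [-0.1 -0.7 -0.5]
scene 125 slope 5.0 z at 0 0.0148 a -0.065 0.049
side 73 slope 1.8 z at 0 0.0136 a -0.052 0.016
```

Emit:
apply_moves(commands=[[24,0,0,0.3,0],[24,0,0,0.7,0],[24,0,0,0.8,0],[40,0,0,0.7,0],[40,-0.1,-0.5,0.28,0],[40,-0.12,-0.75,0,-0.05],[40,-0.12,-0.75,0,-0.05],[40,-0.12,-0.75,0,-0.05],[40,-0.12,-0.75,0,-0.05],[40,-0.12,-0.75,0,-0.05],[40,-0.12,-0.75,0,-0.05],[40,-0.12,-0.75,0,-0.05]])

```text
clock: 17.52
position: [0.4918, -0.0396, 0.1915]
ee_rot: [0.023, 3.14, 0.001]
force: [0.5, -0.4, -0.5]
width: 0.399
gripper_force: 0.0
```

Run:
```python
from h import *
p,d=imaging.get_image("scene");np.savez("scene2.npz",p=p,d=d);print(observe()["position"])
P=cloud(d,cam("scene"));h=cv2.cvtColor(p,cv2.COLOR_RGB2HSV);o=np.array([.563,.214]);u=np.array([.987,.163]);v=np.array([-.163,.987])
a=(P[...,:2]-o)@u;b=(P[...,:2]-o)@v
m=(h[...,1]<60)&(abs(b-.07)<.065)&(abs(a)<.08)&(P[...,2]>.024)&(P[...,2]<.06)
print(m.sum(),np.polyfit(a[m],P[m][:,2],1),np.polyfit(a[m],b[m],1),a[m].min(),a[m].max(),b[m].min(),b[m].max())
```

```text
[ 0.49038984 -0.04643644  0.1917055 ]
214 [0.07280417 0.03866732] [0.0036907  0.09409007] -0.06932877819780939 0.05216263085804779 0.08365512951094799 0.10345514414997843
```

Emit:
apply_moves(commands=[[40,-0.12,-0.7,0,-0.05],[40,-0.12,-0.7,0,-0.05],[40,-0.12,-0.7,0,-0.05],[40,-0.12,-0.7,0,0],[40,-0.12,-0.7,0,0],[40,-0.12,-0.7,0,0],[40,-0.1,-0.6,0,0],[40,-0.06,-0.4,0,0],[40,0,0,0,0]], newtons=25)

```text
clock: 18.7
position: [0.4384, -0.3521, 0.1912]
ee_rot: [0.145, 3.137, -0.002]
force: [0.1, 0.1, 0.1]
width: 0.403
gripper_force: 0.0
```

Emit:
apply_moves(commands=[[40,-0.04,-0.2,0,0],[40,0,0,-0.6,0],[40,0,0,-0.6,0],[40,0,0,-0.5,0],[40,0,0,-0.3,0],[40,0,0,-0.21,0],[0,0,0,0,0],[0,0,0,0,0],[0,0,0,0,0],[0,0,0,0,0]])

```text
clock: 19.95
position: [0.4373, -0.3634, 0.0585]
ee_rot: [0.14, 3.137, -0.003]
force: [0.5, -2.9, 4.0]
width: 0.139
gripper_force: 24.9
```

Emit:
apply_moves(commands=[[0,0,0,0.2,0],[0,0,0,0.5,0],[0,0,0,0.6,0],[0,0,0,0.7,0],[0,0.12,0.4,0.3,0],[0,0.12,0.7,0,0.05],[0,0.12,0.7,0,0.05],[0,0.12,0.7,0,0.05],[0,0.12,0.7,0,0.05],[0,0.12,0.7,0,0.05],[0,0.12,0.7,0,0.05],[0,0.12,0.7,0,0.05]])

```text
clock: 21.45
position: [0.4938, -0.0423, 0.1957]
ee_rot: [0.137, -3.138, -0.001]
force: [-0.1, -0.7, -1.3]
width: 0.142
gripper_force: 24.9
```

Emit:
apply_moves(commands=[[0,0.11,0.7,0,0.05],[0,0.11,0.7,0,0.05],[0,0.11,0.7,0,0.05],[0,0.11,0.7,0,0],[0,0.11,0.7,0,0],[0,0.11,0.7,0,0],[0,0.1,0.5,0,0],[0,0.07,0.3,0,0],[0,0,0,0,0]])

```text
clock: 22.58
position: [0.5438, 0.2567, 0.1953]
ee_rot: [0.255, -3.13, 0.0]
force: [-0.1, -0.6, -1.0]
width: 0.139
gripper_force: 24.9
```

```bash
python3 held.py side h5
```

```text
22.575 [0.5438 0.2567 0.1953] a,b -0.012 0.0453 w 0.13851221522364554 F [-0.1 -0.6 -1. ]
side 128 slope 37.5 z at 0 0.0165 a -0.051 0.027
```

Emit:
apply_moves(commands=[[0,0,0,-0.6,0],[0,0,0,-0.6,0],[0,0,0,-0.5,0],[0,0,0,-0.3,0],[0,0,0,-0.2,0],[0,0,0,-0.08,0],[0,0,0,0,0]])

```text
clock: 23.5
position: [0.5445, 0.2559, 0.0592]
ee_rot: [-0.253, 3.131, 0.0]
force: [-0.4, 0.1, -0.6]
width: 0.139
gripper_force: 24.9
```

Emit:
apply_moves(commands=[[0,0,0,-0.04,0],[0,0,0,-0.03,0],[0,0,0,0,0]])

```text
clock: 23.88
position: [0.5441, 0.2559, 0.0546]
ee_rot: [-0.253, 3.131, 0.0]
force: [0.7, 0.2, -0.5]
width: 0.14
gripper_force: 24.9
```

Emit:
apply_moves(commands=[[0,0,0,-0.04,0],[0,0,0,-0.03,0],[0,0,0,0,0]])

```text
clock: 24.25
position: [0.546, 0.2565, 0.0514]
ee_rot: [-0.252, 3.128, 0.002]
force: [1.7, -0.3, 5.6]
width: 0.14
gripper_force: 25.0
```

Contact, as with the first punch. I'll repeat the pivot at low grip.

Emit:
apply_moves(commands=[[0,0,0,0,0],[0,0.03,0.005,-0.05,0],[0,0.04,0.006,-0.05,0],[0,0.03,0.005,-0.05,0],[0,0.03,0.005,-0.05,0],[0,0.02,0.003,-0.05,0],[0,0.02,0.003,-0.05,0],[0,0.01,0.002,-0.03,0],[0,0,0,0,0]], newtons=4)

```text
clock: 25.38
position: [0.5548, 0.2575, 0.0303]
ee_rot: [0.253, -3.131, 0.0]
force: [-0.3, -0.5, -0.8]
width: 0.137
gripper_force: 4.0
```

```bash
python3 held.py scene,side h6
```

```text
25.375 [0.5548 0.2575 0.0303] a,b -0.001 0.0443 w 0.13715238053039297 F [-0.3 -0.5 -0.8]
scene 107 slope 15.4 z at 0 0.0162 a -0.067 0.051
side 77 slope -4.5 z at 0 0.0075 a -0.05 0.034
```

Emit:
apply_moves(commands=[[0,0.01,0,-0.04,0],[0,0,0,-0.03,0],[0,0,0,-0.02,0],[0,0,0,-0.02,0],[0,0,0,-0.01,0],[0,0,0,0,0]])

```text
clock: 26.22
position: [0.5555, 0.2576, 0.0233]
ee_rot: [0.253, -3.131, 0.0]
force: [-0.2, -0.0, -1.0]
width: 0.142
gripper_force: 4.0
```

```bash
python3 held.py scene,side h7
```

```text
26.225 [0.5555 0.2576 0.0233] a,b -0.0003 0.0443 w 0.14198117529406493 F [-0.2 -0.  -1. ]
scene 105 slope 9.9 z at 0 0.0163 a -0.041 0.05
side 72 slope -1.8 z at 0 0.0128 a -0.05 0.029
```

View pics/h7_scene.png

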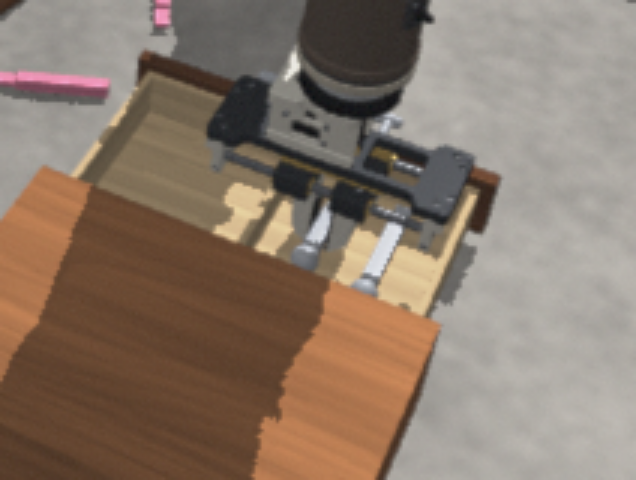

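The first punch lies at (382,260) in the crop. The second, ball at (305,257), is parallel to it and almost flat, with clear space between them. I'll go down a millimetre and release slowly.

Emit:
apply_moves(commands=[[0,0,0,-0.015,0],[0,0,0,0,0],[16,0,0,0,0],[18,0,0,0,0],[22,0,0,0,0],[24,0,0,0,0],[24,0,0,0,0]], newtons=3)

```text
clock: 27.2
position: [0.5556, 0.2576, 0.0225]
ee_rot: [-0.253, 3.131, 0.0]
force: [0.4, -0.8, -0.2]
width: 0.242
gripper_force: 0.0
```

Emit:
apply_moves(commands=[[24,0,0,0.3,0],[24,0,0,0.7,0],[24,0,0,0.8,0],[40,0,0,0.7,0],[40,-0.2,-0.5,0.28,0],[40,-0.22,-0.7,0,-0.05],[40,-0.22,-0.7,0,-0.05],[40,-0.22,-0.7,0,-0.05],[40,-0.22,-0.7,0,-0.05],[40,-0.22,-0.7,0,-0.05]])

```text
clock: 28.45
position: [0.4772, 0.0162, 0.1905]
ee_rot: [-0.055, 3.14, 0.001]
force: [0.4, -0.0, -0.7]
width: 0.399
gripper_force: 0.0
```

Emit:
apply_moves(commands=[[40,-0.2,-0.7,0,-0.05],[40,-0.2,-0.7,0,-0.05],[40,-0.02,-0.7,0,-0.05],[40,0,-0.7,0,-0.05],[40,0,-0.7,0,-0.05],[40,0,0,0,0]], newtons=25)

```text
clock: 29.2
position: [0.452, -0.1959, 0.1906]
ee_rot: [0.149, 3.136, -0.002]
force: [-0.2, 0.6, -0.2]
width: 0.396
gripper_force: 0.0
```

Emit:
apply_moves(commands=[[40,-0.16,-0.13,0,0],[40,0,0,-0.6,0],[40,0,0,-0.6,0],[40,0,0,-0.5,0],[40,0,0,-0.35,0],[40,0,0,-0.27,0],[0,0,0,0,0],[0,0,0,0,0],[0,0,0,0,0],[0,0,0,0,0]])

```text
clock: 30.45
position: [0.4428, -0.2026, 0.051]
ee_rot: [0.143, 3.136, -0.004]
force: [-2.3, -8.5, -2.5]
width: 0.138
gripper_force: 25.0
```

Run:
```python
from h import *
p,d=imaging.get_image("scene")
P=cloud(d,cam("scene"));h=cv2.cvtColor(p,cv2.COLOR_RGB2HSV);o=np.array([.563,.214]);u=np.array([.987,.163]);v=np.array([-.163,.987])
a=(P[...,:2]-o)@u;b=(P[...,:2]-o)@v
for lo,hi in((.02,.068),(.07,.12)):
    m=(h[...,1]<60)&(b>lo)&(b<hi)&(abs(a)<.08)&(P[...,2]>.024)&(P[...,2]<.06)
    print(m.sum(),np.polyfit(a[m],P[m][:,2],1),np.polyfit(a[m],b[m],1),a[m].min(),a[m].max(),b[m].min(),b[m].max())
```

```text
218 [0.06879385 0.03840798] [0.00290421 0.04431866] -0.061264570968857124 0.04792244444574488 0.0330512805659817 0.05469399671666325
218 [0.07747275 0.03841252] [0.00362576 0.09395659] -0.0587156651290511 0.05154591573839936 0.08351591612144489 0.10342627366326544
```

Emit:
apply_moves(commands=[[0,0,-0.03,0,0],[0,0,0,0.2,0],[0,0,0,0.5,0],[0,0,0,0.7,0],[0,0,0,0.7,0],[0,0.2,0.5,0.3,0.05],[0,0.23,0.7,0,0.06],[0,0.23,0.7,0,0.06],[0,0.23,0.7,0,0.06],[0,0.23,0.7,0,0.06],[0,0.23,0.7,0,0.06],[0,0.23,0.7,0,0.06]])

```text
clock: 32.0
position: [0.5374, 0.082, 0.195]
ee_rot: [-0.185, 3.136, 0.001]
force: [0.7, -0.7, -0.4]
width: 0.139
gripper_force: 24.9
```

Emit:
apply_moves(commands=[[0,0.2,0.6,0,0.06],[0,0.1,0.3,0,0.03],[0,0,0.05,0,0],[0,0,0,0,0]])

```text
clock: 32.5
position: [0.5552, 0.1354, 0.1942]
ee_rot: [0.25, -3.131, 0.001]
force: [-0.4, -1.5, -0.8]
width: 0.138
gripper_force: 24.9
```

```bash
python3 held.py side h8
```

```text
32.5 [0.5552 0.1354 0.1942] a,b -0.0205 -0.0763 w 0.13759421795674168 F [-0.4 -1.5 -0.8]
side 73 slope 38.0 z at 0 0.0152 a -0.038 -0.014
```

Emit:
apply_moves(commands=[[0,0,0,-0.6,0],[0,0,0,-0.6,0],[0,0,0,-0.5,0],[0,0,0,-0.35,0],[0,0,0,-0.25,0],[0,0,0,-0.1,0],[0,0,0,0,0]])

```text
clock: 33.42
position: [0.5557, 0.1367, 0.0502]
ee_rot: [-0.252, 3.131, -0.0]
force: [0.5, -1.0, -0.7]
width: 0.144
gripper_force: 24.9
```

Emit:
apply_moves(commands=[[0,0,0,-0.04,0],[0,0,0,-0.03,0],[0,0,0,0,0]])

```text
clock: 33.8
position: [0.556, 0.1372, 0.0462]
ee_rot: [-0.253, 3.13, 0.0]
force: [0.8, 0.6, 1.0]
width: 0.138
gripper_force: 24.9
```

Emit:
apply_moves(commands=[[0,0,0,-0.03,0],[0,0,0,0,0]])

```text
clock: 34.05
position: [0.5568, 0.1375, 0.045]
ee_rot: [-0.253, 3.129, 0.001]
force: [0.3, 0.6, 6.4]
width: 0.138
gripper_force: 25.0
```

Emit:
apply_moves(commands=[[0,0,0,0,0],[0,0.04,0.006,-0.05,0],[0,0.04,0.006,-0.05,0],[0,0.03,0.005,-0.05,0],[0,0.02,0.004,-0.05,0],[0,0.02,0.003,-0.05,0],[0,0.01,0.002,-0.04,0],[0,0,0,0,0]], newtons=4)

```text
clock: 35.05
position: [0.5648, 0.1385, 0.0263]
ee_rot: [0.253, -3.131, 0.0]
force: [-0.6, 0.1, -1.2]
width: 0.139
gripper_force: 4.0
```

```bash
python3 held.py scene,side h9
```

```text
35.05 [0.5648 0.1385 0.0263] a,b -0.0105 -0.0748 w 0.13875434510337076 F [-0.6  0.1 -1.2]
scene 103 slope 8.3 z at 0 0.0129 a -0.057 0.065
side 58 slope -7.3 z at 0 0.0084 a -0.079 0.032
```

View pics/h9_scene.png

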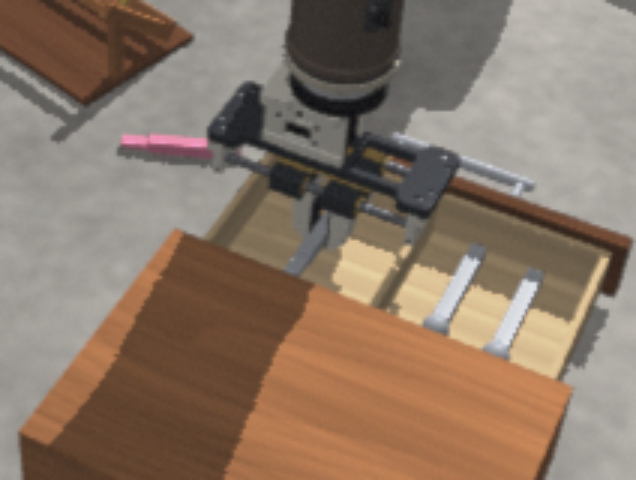

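The chisel, at crop (310,250), is nearly flat in the right compartment. Both ball punches lie flat at (455,290) and (513,310).

Emit:
apply_moves(commands=[[0,0,0,-0.03,0],[0,0,0,-0.02,0],[0,0,0,-0.02,0],[0,0,0,0,0]])

```text
clock: 35.65
position: [0.5652, 0.1386, 0.0224]
ee_rot: [0.253, -3.131, -0.0]
force: [0.9, 0.5, -0.4]
width: 0.143
gripper_force: 4.2
```

```bash
python3 held.py scene h10
```

```text
35.65 [0.5652 0.1386 0.0224] a,b -0.0102 -0.0748 w 0.14310019322297096 F [ 0.9  0.5 -0.4]
scene 91 slope 4.6 z at 0 0.0126 a -0.06 0.057
```

Emit:
apply_moves(commands=[[16,0,0,0,0],[18,0,0,0,0],[22,0,0,0,0],[24,0,0,0,0],[24,0,0,0,0],[24,0,0,0.2,0],[24,0,0,0.6,0],[24,0,0,0.8,0],[24,0,0,0.8,0],[24,-0.6,-0.3,0.4,0],[24,-0.7,-0.4,0,0],[24,-0.7,-0.4,0,0]], newtons=3)

```text
clock: 37.2
position: [0.4441, 0.0719, 0.1915]
ee_rot: [-0.253, 3.13, 0.001]
force: [-0.6, -0.5, -0.3]
width: 0.24
gripper_force: 0.0
```

Emit:
apply_moves(commands=[[24,0,-0.4,0,0],[24,0,0,0,0]])

```text
clock: 37.45
position: [0.445, 0.0471, 0.1915]
ee_rot: [-0.248, 3.13, 0.001]
force: [0.6, 1.0, -0.7]
width: 0.238
gripper_force: 0.0
```

Run:
```python
from h import *
print(observe()["clock"])
p,d=imaging.get_image("scene")
P=cloud(d,cam("scene"));h=cv2.cvtColor(p,cv2.COLOR_RGB2HSV);o=np.array([.563,.214]);u=np.array([.987,.163]);v=np.array([-.163,.987])
a=(P[...,:2]-o)@u;b=(P[...,:2]-o)@v
for lo,hi in((-.1,-.05),(.02,.068),(.07,.12)):
    m=(h[...,1]<60)&(b>lo)&(b<hi)&(abs(a)<.08)&(P[...,2]>.024)&(P[...,2]<.06)
    print(m.sum(),np.polyfit(a[m],P[m][:,2],1),np.polyfit(a[m],b[m],1),a[m].min(),a[m].max(),b[m].min(),b[m].max())
m=(h[...,1]<70)&(P[...,2]>.038)&(P[...,2]<.06)&(a<-.09)&(a>-.16)&(abs(b)<.08);print("handle a",np.percentile(a[m],[2,50]))
cv2.imwrite("pics/end.png",cv2.resize(p[150:370,220:520,::-1],None,fx=2.6,fy=2.6))
```

```text
37.45
186 [-0.00304521  0.03465803] [-0.00454128 -0.07433125] -0.05641650635306578 0.04036539914507249 -0.08694069627093777 -0.06776393233826808
220 [0.07447469 0.03866734] [0.00800067 0.04432832] -0.06667748845554929 0.04808263262958355 0.0332217896718766 0.053947872205301735
214 [0.07540043 0.03851519] [0.0038242  0.09404202] -0.05952353109088466 0.04843196945619322 0.08356296431540862 0.10289529233348163
handle a [-0.13984497 -0.13302956]
```

View pics/end.png

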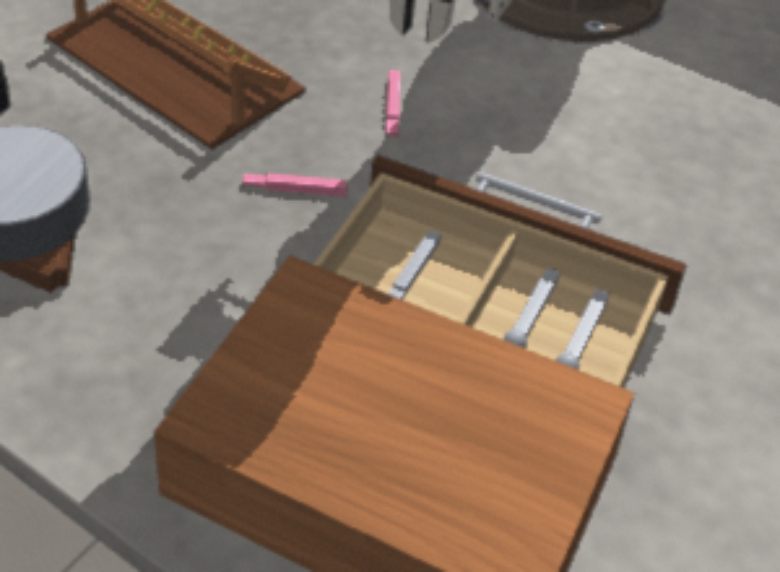

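The drawer is at its stop. The chisel lies flat in the right compartment at (415,265), and both ball punches lie flat and apart in the left one at (535,305) and (585,330). The bystanders haven't been touched, so I'm handing in.

```bash
python3 -c "
from cell import arm
print(arm.sign_off())"
```

```text
the job is handed in; nothing more can be done
None
```

I pulled the drawer out to its stop, laid both ball punches flat and side by side in the left compartment and the chisel flat in the right one, and handed the job in at about 37.5 s; no verdict came back.

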